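# Clamp the soldering tile and flip the status sign to red

## Robot

A 6-joint arm with a two-finger parallel gripper is mounted at the origin on a cart in front of the work surface, level with it; the furniture and walls round the work are solid. World frame = base frame: x ahead of the robot, y to its left, z up, the work surface at z = 0. Lengths are in m, angles in rad, forces in N, time in s.
With the tool pointing down it reaches from about 0.35 to 0.975 m from the base axis. Payload 4.9 kg.
Tool frame: the origin (TCP) lies midway between the tips of the shut fingers; the grasp point (between the pads) lies 19 mm behind it; z points along the fingers, y is the line along which they close (so a half turn about z gives the same grasp; the last joint's range is limited). The gripper opens to 85 mm and grips with 20 to 120 N. Pads are 22 mm wide; open, the fingers measure 114 mm over their backs; the gripper's body (76 mm by 85 mm) begins 54 mm behind the grasp point. The pads swing forward as they close: fully open they stand 13 mm farther back than shut.
Start: joints at [1.043, 0.053, 1.613, -0, 1.476, -0.119], TCP at [0.248, 0.573, 0.231] pointing down, gripper open.
Joint ranges: [-3.01, 3.01], [-1.01, 2.22], [0.06, 2.58], [-1.02, 4.17], [0.09, 2.62], [-3.14, 3.14]. Speed limits (rad/s): [2.57, 2.57, 3.14, 3.14, 3.14, 3.14].

## Interface

Orientations are given as a rotation vector (axis times angle).
In Python, from station import ctrl gives the robot as it stands. The module is installed in compiled form; this text tells all that it offers.
- The arm moves only by the shell command python3 -m handwheel 'ROWS' [OPENING] [FORCE]. ROWS is JSON, a list of rows, each a list of 2 entries, a list of its own where there are three numbers: the shift along the tool's x, y, z in cm, then the turn, a rotation vector about the tool's x, y, z in rad. In form: [[[tx, ty, tz], [ax, ay, az]], ...]. A call has 1 to 5 rows; each row is the pose to reach, as a shift and turn from the pose commanded when the call began, along the tool's axes at that moment; what a row does not reach only later rows make up. A row lasts 1/8 s, in which the tool goes at most 62.5 mm and 10.7 degrees, less where a joint would pass 70% of its speed; a pose out of reach is approached as far as the arm can. A call with a gripper value outside its range is refused whole. OPENING is the gripper's target within -1 to 1 (shut at 1, half-way at 0, fully open at -1), set as the call begins (- or left out, the last holds). The fingers move at their own pace and stop on an object; FORCE is the grip in N (left out, the last holds). Time passes only in rows, so rows that repeat a pose let the fingers close. It gives the time, the measured TCP pose, the force, the opening and the grip force at its end, in the units of the state.
- ctrl.get_obs(): the state, without advancing time (a new reading comes with each control period).
- ctrl.get_image(name): name is "scene" or "top" or "wrist"; returns the picture (384x512x3 uint8, blue, green, red); there is no depth.
- ctrl.calibration(name): a dict with "fx", "fy", "cx", "cy" (pixels), "k1" (the pictures are not rectified: a ray, as slopes to the right and down, at radius r is drawn at 1 + k1 r^2 times it, then the intrinsics apply), "R" (3x3) and "t" (3): a world point X has camera coordinates R X + t. Camera axes: x right, y down, z forward; pixel columns grow to the right and rows downward; lengths in m; the calibration is good to about 2 mm. A picture is of the moment at which its call begins: read the wrist's pose just before it. calibration takes no time and is no camera call; for the wrist camera it gives the pose at the moment of the call.
- ctrl.finish_job(): hands the job in; it is judged then, once.
Trained networks look in the newest picture that a camera, given by its name, has taken for a name from the list of things; names that differ only in an ending like _2 or _b are one class to them, and where a whole thing is asked for, a point or a joint stands for the part that bears it (a point fixed in the world has none). Each returns a list of dicts, best first, with "score" (0 to 1); they miss things now and then, are a little off and sometimes report something else, mostly with a low value. They report only what shows in the picture. A call takes as long as a camera call. They do not tell look-alikes from the thing itself.
- ctrl.look_for(camera, query): "position" ([column, row] in pixels, amid what is visible of it).
- ctrl.landmark_of(camera, query): "position" ([column, row] in pixels: a listed point, or the origin of a listed thing).
The state is a dict: "t": time; "q": joint angles; "dq": joint speeds; "effort": joint torques, N m; "tool_pos": TCP position; "tool_rot": TCP orientation; "contact_force": force on the tool from outside, world axes, zero at the start; "wrist_torque": the same for the moment, N m; "opening": finger opening in m; "grip_force": force on a finger pad.
Only numpy, scipy, OpenCV 4.12 (cv2) and the standard library are available. Lean on these libraries where they do the work, as an engineer would, in place of code of your own. Each camera call takes 0.05 s, during which the arm holds its last target. There are 200 camera calls.

## Task

Make the soldering fixture ready for use: slide the scorched tile back between the guide rails until it rests against the rear stop, then swing the raised hold-down arm down until its rubber pad rests on the tile. After that mark the fixture as in use by spinning the two-sided status sign half a turn, so that its red face points to the front where the green one was, with the panel square to its base. Leave the round tin and the flux jar where they stand.

Things in the scene. Friction and masses are not known exactly. Their poses are not given: they have to be found in the camera images.
- fixture: Hold-down fixture, fixed. Origin on the bench, z up; open front towards its -x, rear +x. Blue-painted plate 6 mm thick, x -120 to +85 mm, y +-64 mm. Two dark steel rails along x, 12 mm high, 86 mm apart inside, x -57 to +58 mm, with flared mouths to x -81 mm. Rear stop bar: front face at x = +50 mm, top 20 mm above the bench. Two hinge cheeks at x = 72, y = +-17 mm, 60 mm high.
- clamp_hinge (a point): Middle of the hold-down arm's hinge line, fixed to the fixture at its x = +72 mm, z = +50 mm; the hinge line runs along the fixture's y. Axes as the fixture's. The hinge is stiff (0.15 N m) and stays where it is left: about 2.5 N at 60 mm from the hinge moves it.
- hold_down (a joint): Hold-down arm's angle, rad. 0: level, pointing to the fixture's -x, pad just on a seated tile; positive: tip raised (starts 0.95 to 1.2, limit 1.4); with no tile it would go below 0. Steel arm 18 mm wide, 8 mm thick, centred on the hinge line; orange tip 22x21x11 mm ends 104 mm from the hinge. Rubber pad 22 mm across, 75 mm from the hinge, underside 28 mm below the arm's mid-plane.
- tile: Loose scorched brown tile, 106 (x) x 82 (y) x 16 mm, about 0.16 kg. Origin at the centre of its underside. Starts on the fixture's plate in the mouth of the rails, its x nearly along the fixture's x, its centre 48 to 63 mm in front (-x) of the fixture's origin. Against the rear stop its centre is at x = -3 mm in the fixture's frame, its top 22 mm above the bench.
- sign_stand: Status sign's stand, fixed. Origin on the bench, z up. Dark steel base 80 (x) x 120 (y) x 14 mm; a white line along one long edge marks its front, its own -x. On its z axis a spindle carries the sign panel: 150 mm wide, 100 mm high, 13 mm thick, upright, centred on the axis, from 70 to 170 mm above the bench; a 14 mm cap on the axis reaches to 176 mm.
- sign_panel (a joint): Sign panel's angle about the stand's z axis, rad, counter-clockwise from above positive. 0: green face (white disc) to the stand's front (-x), panel along the stand's y; +3.14 or -3.14: red face (white bar) to the front. Starts within +-0.35 of 0. Can be turned either way, no stop before 6.2; light friction (0.04 N m), stays where it is left.
- screw_tin: Bystander: round olive tin, 68 mm across, 31 mm high, loose, origin at the centre of its underside.
- flux_jar: Bystander: white jar with green lid, 53 mm across, 48 mm high, loose, origin at the centre of its underside.
Mind the look-alikes: they are no part of the job. There is more than one size of the tile; the one meant has the size given above.

How it is judged:
On the way, in this order (a step that is already met when the one before it is completed fails the run):
1. the tile lies flat against the rear stop (x of tile in the frame of fixture above -0.007 m and z of tile in the frame of fixture below 0.009 m), for 0.2 s.
2. the hold-down arm is down with its pad on the seated tile (all of step 1 and value of joint hold_down between -0.06 and 0.04 rad), for 0.2 s.
3. the sign shows red to the front, square to its base ((value of joint sign_panel between 2.9716 and 3.3116 rad or value of joint sign_panel between -3.3116 and -2.9716 rad)), for 0.2 s.
At the end, for the whole second after the job is handed in: The tile lies flat in the fixture within 4 mm of the rear stop, the hold-down arm is down on it (within 0.04 rad of level, pad not beside or below the tile's top), the sign's red face points to the stand's front within 0.17 rad (10 degrees) of square, and everything is at rest (all of step 2 and (value of joint sign_panel between 2.9716 and 3.3116 rad or value of joint sign_panel between -3.3116 and -2.9716 rad) and linear speed of tile below 0.02 m/s and velocity of joint sign_panel between -0.1 and 0.1 rad/s); the robot touches nothing.
It fails at once if the round tin is displaced by more than 30 mm (distance of screw_tin from where it was at the start of the episode above 0.03 m).
It fails at once if the flux jar is displaced by more than 30 mm (distance of flux_jar from where it was at the start of the episode above 0.03 m).
It also fails if it takes over 64 s, if anything falls off the work surface, if the arm or the gripper's body presses on something with over 40 N, if the wrist force passes 120 N, or if a joint passes its speed limit or range.

## Working session

There is one attempt and no reset: what is moved stays moved. The work goes in short steps, Python scripts to look and compute and a shell command to move; the robot and the scene stay as the last step left them, time stands still between calls to the robot, and variables do not carry over. Pictures are saved under pics/ and viewed, at most 10 in all, crops included, and the job is handed in when it is done.

```bash
mkdir -p pics; cat > h.py <<'E'
import numpy as np, cv2
from station import ctrl
from scipy.spatial.transform import Rotation as Rn
def ray(c,uv):
    K=np.array([[c["fx"],0,c["cx"]],[0,c["fy"],c["cy"]],[0,0,1.]])
    p=cv2.undistortPoints(np.array([[uv]],float),K,np.array([c["k1"],0,0,0.]))[0,0]
    R=np.array(c["R"]);t=np.array(c["t"])
    return -R.T@t, R.T@np.array([p[0],p[1],1])
def at(cam,uv,z,c=None):
    o,d=ray(c or ctrl.calibration(cam),uv); return o+d*(z-o[2])/d[2]
def pix(cam,X):
    c=ctrl.calibration(cam);K=np.array([[c["fx"],0,c["cx"]],[0,c["fy"],c["cy"]],[0,0,1.]])
    return cv2.projectPoints(np.array(X,float).reshape(-1,1,3),cv2.Rodrigues(np.array(c["R"]))[0],np.array(c["t"]),K,np.array([c["k1"],0,0,0.]))[0][:,0]
def tool(X):
    o=ctrl.get_obs();R=Rn.from_rotvec(o["tool_rot"]).as_matrix()
    return R.T@(np.array(X)-o["tool_pos"])*100
E
python3 - <<'E'
from h import *
np.set_printoptions(precision=3,suppress=True)
for n in("scene","top"):
    cv2.imwrite(f"pics/{n}0.png",cv2.resize(ctrl.get_image(n),None,fx=1.5,fy=1.5))
    for q in("fixture","clamp_hinge","hold_down","tile","sign_stand","sign_panel","screw_tin","flux_jar"):
        print(n,q,[(np.round(r["position"]),round(r["score"],2)) for r in ctrl.landmark_of(n,q)[:3]] )
o=ctrl.get_obs();print(o["t"],Rn.from_rotvec(o["tool_rot"]).as_matrix())
E
```

```text
scene fixture [(array([216., 231.]), 0.77)]
scene clamp_hinge [(array([192., 193.]), 0.93)]Traceback (most recent call last):
  File "<stdin>", line 6, in <module>
ValueError: it knows: clamp_hinge, fixture, flux_jar, screw_tin, sign_stand, tile
```

```bash
python3 - <<'E'
from h import *
np.set_printoptions(precision=3,suppress=True)
zz={"clamp_hinge":.05,"tile":.006}
for n in("scene","top"):
    cv2.imwrite(f"pics/{n}1.png",cv2.resize(ctrl.get_image(n),None,fx=1.5,fy=1.5))
    for q in("fixture","clamp_hinge","tile","sign_stand","screw_tin","flux_jar"):
        print(n,q,[(np.round(r["position"]),round(r["score"],2),at(n,r["position"],zz.get(q,0))) for r in ctrl.landmark_of(n,q)[:3]] )
o=ctrl.get_obs();print(o["t"],Rn.from_rotvec(o["tool_rot"]).as_matrix())
E
```

```text
scene fixture [(array([217., 229.]), 0.94, array([0.626, 0.036, 0.   ]))]
scene clamp_hinge [(array([192., 198.]), 0.56, array([0.697, 0.04 , 0.05 ]))]
scene tile [(array([230., 243.]), 0.83, array([0.572, 0.044, 0.006])), (array([173., 290.]), 0.55, array([0.571, 0.204, 0.006]))]
scene sign_stand [(array([299., 168.]), 0.92, array([ 0.617, -0.231,  0.   ]))]
scene screw_tin [(array([320., 250.]), 0.61, array([ 0.425, -0.083, -0.   ]))]
scene flux_jar [(array([240., 184.]), 0.56, array([ 0.685, -0.092,  0.   ]))]
top fixture [(array([233., 161.]), 0.66, array([0.624, 0.037, 0.   ]))]
top clamp_hinge [(array([230., 125.]), 0.82, array([0.703, 0.039, 0.05 ]))]
top tile [(array([163., 182.]), 0.68, array([0.576, 0.204, 0.006])), (array([226., 182.]), 0.57, array([0.572, 0.053, 0.006]))]
top sign_stand [(array([346., 164.]), 0.73, array([ 0.614, -0.233,  0.   ]))]
top screw_tin [(array([287., 242.]), 0.68, array([ 0.431, -0.089,  0.   ]))]
top flux_jar [(array([283., 130.]), 0.81, array([ 0.697, -0.084,  0.   ]))]
0.85 [[-0.918  0.398  0.   ]
 [ 0.398  0.918  0.   ]
 [-0.     0.    -1.   ]]
```

View pics/scene1.png

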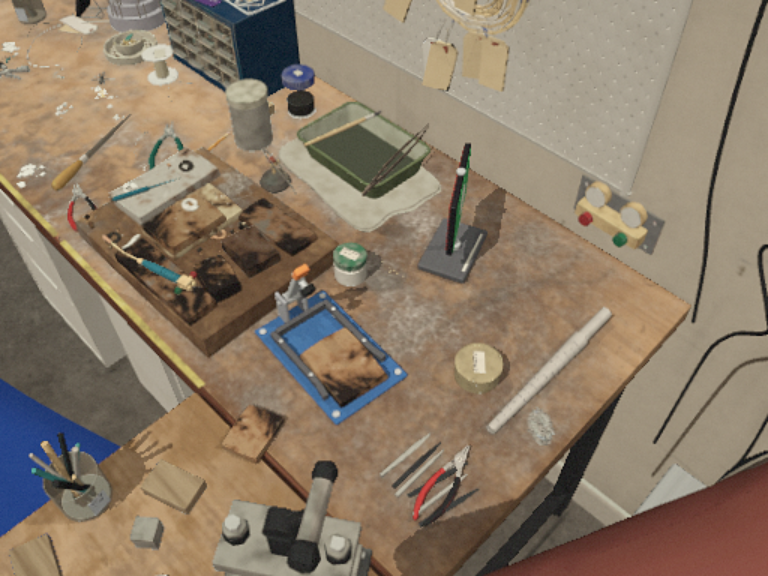

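View pics/top1.png

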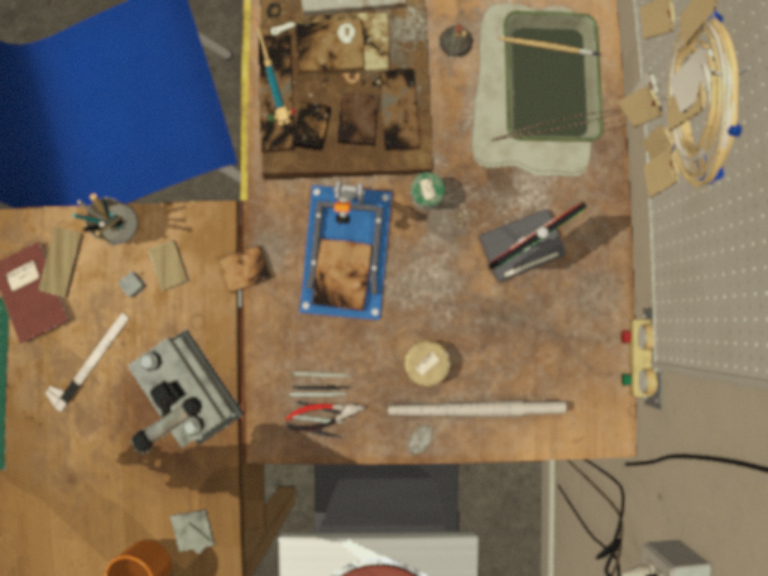

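Scene and top show: the tile in the rail mouth at top (230,182), a smaller brown look-alike tile at top (163,180), and scorched tiles in the wooden tray at top (205..268,80). I choose the one at (230,182). The sign is at top (352,160), the tin at (285,242) and the jar at (285,126). Next, a close crop with rectangle measurements.

```bash
python3 - <<'E'
from h import *
np.set_printoptions(precision=4,suppress=True)
im=ctrl.get_image("top")
# fixture blue mask
b=im.astype(int); roi=np.zeros(im.shape[:2],bool); roi[115:220,190:270]=1
m=((b[...,0]>b[...,2]+50)&roi).astype(np.uint8)
ys,xs=np.nonzero(m)
P=np.array([at("top",(x,y),.006)[:2] for x,y in zip(xs,ys)],np.float32)
r=cv2.minAreaRect(P);print("plate",r,cv2.boxPoints(r))
bb=np.concatenate([im[100:220,180:270],im[100:220,310:400]],1)
cv2.imwrite("pics/crop.png",cv2.resize(bb,None,fx=4.4,fy=4.4,interpolation=cv2.INTER_CUBIC))
E
```

```text
plate ((0.6077961921691895, 0.04372161254286766), (0.12565161287784576, 0.20195390284061432), 83.97632598876953) [[ 0.5008 -0.0082]
 [ 0.7016 -0.0294]
 [ 0.7148  0.0956]
 [ 0.514   0.1168]]
```

View pics/crop.png

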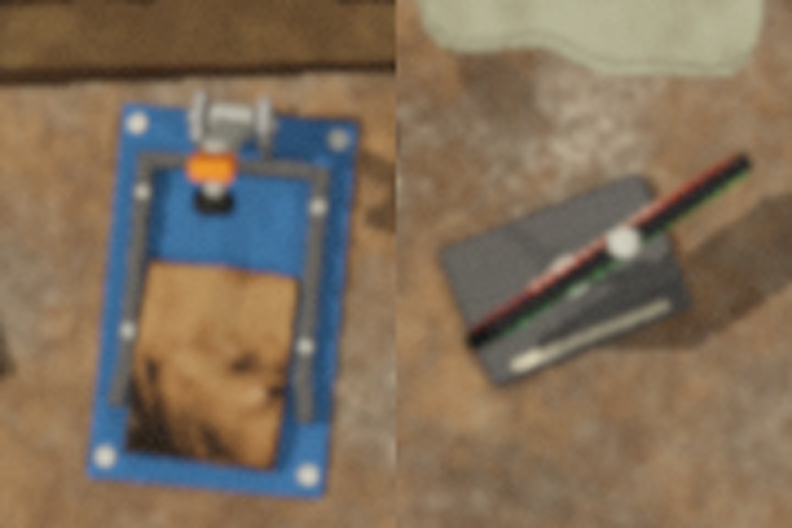

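The crop confirms the choice: the tile (crop 215,365) sits between the fixture's rails, with its arm raised. The sign's green face points to the white line (crop 590,335), the front. Now I'll work out the approach.

```bash
cat >> h.py <<'E'
np.set_printoptions(precision=3,suppress=True)
a=np.radians(-6.0); FX=np.array([np.cos(a),np.sin(a),0]); FY=np.array([-np.sin(a),np.cos(a),0]); FO=np.array([.6252,.0410,0])
def F(x,y,z): return FO+FX*x+FY*y+np.array([0,0,z])
def inF(X): d=np.array(X)-FO; return np.array([d@FX,d@FY,d[2]])
E
python3 - <<'E'
from h import *
print(tool(F(-.14,0,.23)),tool(F(-.14,0,.01)))
im=ctrl.get_image("top")
# sign base: fit by eye pixels of crop -> image
s=4.4; c=lambda x,y:(310-90+x/s,100+y/s)
for n,p,z in[("B1",(443,250),.014),("B2",(640,178),.014),("B3",(690,305),.014),("B4",(497,382),.014),("cap",(624,242),.176),("pL",(475,338),.17),("pR",(742,160),.17)]: print(n,at("top",c(*p),z))
E
```

```text
[-42.382 -38.075   0.13 ] [-42.383 -38.075  22.13 ]
B1 [ 0.629 -0.171  0.014]
B2 [ 0.667 -0.279  0.014]
B3 [ 0.598 -0.304  0.014]
B4 [ 0.558 -0.198  0.014]
cap [ 0.614 -0.238  0.176]
pL [ 0.57  -0.168  0.17 ]
pR [ 0.653 -0.297  0.17 ]
```

```bash
python3 -m handwheel '[[[-4,-3.5,0],[0,0,0]],[[-8.5,-7.5,0],[0,0,-0.1]],[[-12.5,-11.5,0],[0,0,-0.2]],[[-17,-15.5,0],[0,0,-0.305]],[[-21,-19,0],[0,0,-0.305]]]' 0.3 30 ; python3 -c "
from h import *
print(tool(F(-.14,0,.08)))"
```

```text
t: 1.58
tool_pos: [0.3661, 0.3139, 0.2315]
tool_rot: [0.162, 3.137, 0.001]
contact_force: [0.3, 0.5, -0.5]
opening: 0.0297
grip_force: 0.0
[-14.571 -24.458  15.156]
```

```bash
python3 -m handwheel '[[[-3,-5,2],[0,0,0]],[[-6,-10,4],[0,0,0]],[[-9,-15,6],[0,0,0]],[[-12,-20,9],[0,0,0]],[[-14.6,-24.5,13],[0,0,0]]]'; python3 -m handwheel '[[[0,0,0],[0,0,0]],[[0,0,0],[0,0,0]]]'; python3 -c "
from h import *
print(tool(F(-.14,0,.01)), Rn.from_rotvec(ctrl.get_obs()['tool_rot']).as_matrix())
cv2.imwrite('pics/w1.png',cv2.resize(ctrl.get_image('wrist'),None,fx=1.4,fy=1.4))
for q in ('tile','fixture'): print(q,[(at('wrist',r['position'],0.006),inF(at('wrist',r['position'],.006 if q=='tile' else 0)),r['score']) for r in ctrl.landmark_of('wrist',q)[:2]])
"
```

```text
t: 2.2
tool_pos: [0.4852, 0.0593, 0.1056]
tool_rot: [0.164, 3.133, 0.0]
contact_force: [0.5, -0.6, 0.3]
opening: 0.0301
grip_force: 0.0
t: 2.45
tool_pos: [0.4836, 0.0614, 0.1053]
tool_rot: [0.164, 3.137, 0.001]
contact_force: [-0.2, 0.4, -1.2]
opening: 0.03
grip_force: 0.0
[-0.294 -0.555  9.532] [[-0.995  0.104  0.   ]
 [ 0.104  0.995  0.   ]
 [-0.     0.    -1.   ]]
tile [(array([0.583, 0.209, 0.006]), array([-0.059,  0.163,  0.006]), 0.97), (array([0.572, 0.048, 0.006]), array([-0.054,  0.002,  0.006]), 0.95)]
fixture [(array([0.572, 0.049, 0.006]), array([-0.05 ,  0.002,  0.   ]), 0.39)]
```

View pics/w1.png

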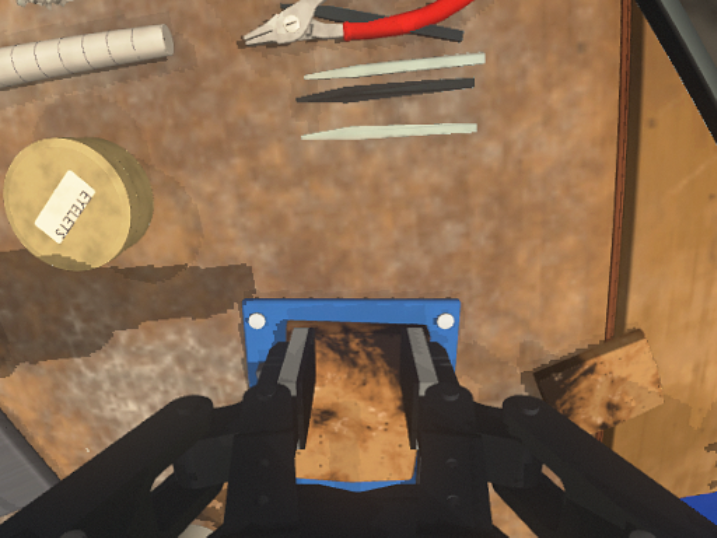

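The wrist view shows the tile (356,400) between the fingers and ahead of them, with the front edge of the plate at row 300. Nothing is in the way, so I'll go down and push.

```bash
python3 -m handwheel '[[[-0.2,-0.5,4.5],[0,0,0]],[[-0.2,-0.5,8],[0,0,0]],[[-0.2,-0.5,9.4],[0,0,0]],[[-0.2,-0.5,9.4],[0,0,0]]]'; python3 -m handwheel '[[[-1.2,0,0],[0,0,0]],[[-2.4,0,0],[0,0,0]],[[-3.6,0,0],[0,0,0]],[[-4.6,0,0],[0,0,0]],[[-5.4,0,0],[0,0,0]]]';  python3 -c "
from h import *
print(inF(ctrl.get_obs()['tool_pos']))"
```

```text
t: 3.1
tool_pos: [0.4847, 0.0567, 0.011]
tool_rot: [-0.161, -3.137, -0.0]
contact_force: [-0.3, 0.1, -0.1]
opening: 0.0299
grip_force: 0.0
t: 3.72
tool_pos: [0.5394, 0.0504, 0.0111]
tool_rot: [-0.163, -3.137, -0.0]
contact_force: [-2.1, 0.5, 0.9]
opening: 0.03
grip_force: 0.8
[-0.086  0.     0.011]
```

```bash
python3 -m handwheel '[[[-0.5,0,0],[0,0,0]],[[-0.9,0,0],[0,0,0]],[[-1.3,0,0],[0,0,0]],[[-1.6,0,0],[0,0,0]]]'; python3 -m handwheel '[[[-0.2,0,0],[0,0,0]],[[-0.4,0,0],[0,0,0]],[[-0.4,0,0],[0,0,0]]]';  python3 -c "
from h import *
print(inF(ctrl.get_obs()['tool_pos']))"
```

```text
t: 4.22
tool_pos: [0.5547, 0.0489, 0.0109]
tool_rot: [0.163, 3.137, -0.0]
contact_force: [-0.5, -0.3, 0.6]
opening: 0.0298
grip_force: 0.5
t: 4.6
tool_pos: [0.5576, 0.0486, 0.0108]
tool_rot: [-0.163, -3.135, -0.0]
contact_force: [-5.5, 0.5, 4.1]
opening: 0.03
grip_force: 2.6
[-0.068  0.     0.011]
```

```bash
python3 -m handwheel '[[[-0.15,0,0],[0,0,0]],[[-0.3,0,0],[0,0,0]],[[-0.3,0,0],[0,0,0]]]';  python3 -c "
from h import *
print(inF(ctrl.get_obs()['tool_pos']))
im=ctrl.get_image('top')
cv2.imwrite('pics/c2.png',cv2.resize(im[105:215,185:275],None,fx=5,fy=5,interpolation=cv2.INTER_CUBIC))"
```

```text
t: 4.97
tool_pos: [0.5577, 0.0486, 0.0108]
tool_rot: [-0.162, -3.127, 0.0]
contact_force: [-16.3, 1.2, 14.3]
opening: 0.0299
grip_force: 8.1
[-0.068  0.     0.011]
```

```bash
python3 -m handwheel '[[[1.2,0,0],[0,0,0]],[[2.5,0,-1],[0,0,0]],[[2.5,0,-7],[0,0,0]],[[2.5,0,-13],[0,0,0]],[[2.5,0,-19],[0,0,0]]]' 1 30;  python3 -c "
from h import *
from scipy.optimize import brentq
print(inF(ctrl.get_obs()['tool_pos']))
im=ctrl.get_image('top').astype(int)
B,G,R=im[...,0],im[...,1],im[...,2]
m=(R>190)&(G<150)&(B<90); m[:110]=0;m[200:]=0;m[:,:190]=0;m[:,270:]=0
ys,xs=np.nonzero(m);uv=(xs.mean(),ys.mean());print(uv,len(xs))
im=ctrl.get_image('scene').astype(int)
B,G,R=im[...,0],im[...,1],im[...,2]
m2=(R>190)&(G<150)&(B<90); m2[:150]=0;m2[220:]=0;m2[:,:170]=0;m2[:,240:]=0
ys,xs=np.nonzero(m2);uv2=(xs.mean(),ys.mean());print(uv2,len(xs))
for th in np.arange(.9,1.25,.05):
  X=F(.072-.093*np.cos(th),0,.05+.093*np.sin(th)); print(th,pix('top',X),pix('scene',X))
im=ctrl.get_image('top')
cv2.imwrite('pics/c3.png',cv2.resize(im[105:215,185:275],None,fx=5,fy=5,interpolation=cv2.INTER_CUBIC))
"
```

```text
t: 5.65
tool_pos: [0.5367, 0.0507, 0.203]
tool_rot: [0.163, 3.135, -0.0]
contact_force: [1.0, 0.3, -0.6]
opening: 0.0001
grip_force: 0.0
[-0.089  0.     0.203]
(np.float64(227.25), np.float64(137.97222222222223)) 36
(np.float64(199.0), np.float64(181.78571428571428)) 14
0.9 [[227.889 147.913]] [[207.105 190.25 ]]
0.9500000000000001 [[227.954 146.028]] [[205.939 188.284]]
1.0 [[228.033 144.085]] [[204.741 186.338]]
1.0500000000000003 [[228.124 142.088]] [[203.516 184.42 ]]
1.1 [[228.228 140.045]] [[202.268 182.535]]
1.1500000000000004 [[228.345 137.96 ]] [[201.    180.689]]
1.2000000000000002 [[228.475 135.841]] [[199.716 178.889]]
```

View pics/c3.png

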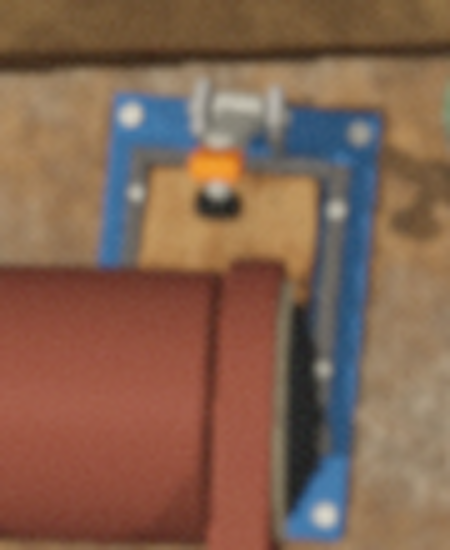

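The crop shows the tile against the stop bar (230,165), the arm still raised with its tip at (217,163), about 1.12 rad.

```bash
python3 -m handwheel '[[[-3,0,-4],[0,0,0]],[[-8,0,-4],[0,0,0]],[[-13,0,-4],[0,0,0]],[[-17,0,-4],[0,0,0]],[[-17.4,0,-4],[0,0,0]]]'; python3 -m handwheel '[[[0,0,4],[0,0,0]],[[0,0,8.5],[0,0,0]],[[0,0,10.8],[0,0,0]],[[0,0,10.8],[0,0,0]]]';  python3 - <<'E'
from h import *
p=inF(ctrl.get_obs()['tool_pos']);print(p)
for th in [1.2,1.1,1.,.9,.8,.7,.6,.5,.4,.3,.2,.1,.05,0,-.03]:
    c,s=np.cos(th),np.sin(th); r,h=.078,.004
    x=.072-r*c+h*s+.011; z=.05+r*s+h*c
    print(th,"tool cm",-(x-p[0])*100,p[1]*-100,-(z-p[2])*100)
E
```

```text
t: 6.42
tool_pos: [0.7105, 0.0322, 0.2374]
tool_rot: [-0.164, -3.134, 0.0]
contact_force: [0.4, 0.2, 0.3]
opening: -0.0002
grip_force: 0.0
t: 6.92
tool_pos: [0.7076, 0.0329, 0.1301]
tool_rot: [-0.163, -3.132, -0.0]
contact_force: [-0.0, 0.2, -0.0]
opening: -0.0001
grip_force: 0.0
[0.083 0.001 0.13 ]
1.2 tool cm 2.4299410367839323 -0.0570531102537079 0.5902004751137904
1.1 tool cm 3.1579329893476977 -0.0570531102537079 0.8721925903993968
1.0 tool cm 3.854135778101099 -0.0570531102537079 1.225453843599976
0.9 tool cm 4.511593174912957 -0.0570531102537079 1.646454565046189
0.8 tool cm 5.123736082800849 -0.0570531102537079 2.1309882546936803
0.7 tool cm 5.684448172176702 -0.0570531102537079 2.674213612081039
0.6 tool cm 6.188126993190244 -0.0570531102537079 3.2707029090036768
0.5 tool cm 6.629739953555994 -0.0570531102537079 3.9144962215798924
0.4 tool cm 7.004874602551811 -0.0570531102537079 4.599160979840196
0.3 tool cm 7.309782718767958 -0.0570531102537079 5.3178562398401334
0.2 tool cm 7.541417761096428 -0.0570531102537079 6.063401036110851
0.1 tool cm 7.697465308762638 -0.0570531102537079 6.828346131492355
0.05 tool cm 7.746626549625233 -0.0570531102537079 7.215710822979547
0 tool cm 7.776366186252768 -0.0570531102537079 7.605048447448824
-0.03 tool cm 7.784854649575871 -0.0570531102537079 7.839193335528696
```

```bash
python3 -m handwheel '[[[1.3,0,0.4],[0,0,0]],[[2.4,0,0.6],[0,0,0]],[[3.2,0,0.9],[0,0,0]],[[3.9,0,1.2],[0,0,0]],[[4.5,0,1.6],[0,0,0]]]'; python3 -m handwheel '[[[0.6,0,0.5],[0,0,0]],[[1.2,0,1.1],[0,0,0]],[[1.7,0,1.7],[0,0,0]],[[2.1,0,2.3],[0,0,0]],[[2.5,0,3.0],[0,0,0]]]';  python3 - <<'E'
from h import *
p=inF(ctrl.get_obs()['tool_pos']);print(p)
im=ctrl.get_image('scene')
cv2.imwrite('pics/s3.png',cv2.resize(im[130:290,120:320],None,fx=3.5,fy=3.5,interpolation=cv2.INTER_CUBIC))
E
```

```text
t: 7.55
tool_pos: [0.6652, 0.0374, 0.1179]
tool_rot: [0.163, 3.135, 0.0]
contact_force: [-0.1, -1.3, 1.4]
opening: 0.0
grip_force: 0.9
t: 8.18
tool_pos: [0.6397, 0.04, 0.0865]
tool_rot: [-0.163, -3.137, -0.0]
contact_force: [0.4, -0.1, 2.1]
opening: 0.0
grip_force: 0.9
[0.015 0.001 0.086]
```

View pics/s3.png

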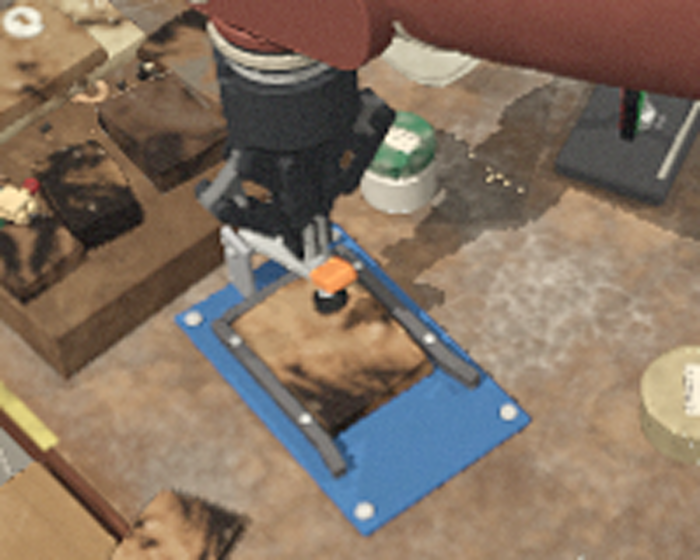

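The finger has swung the arm to about 0.4 rad, its orange tip at (333,275) just above the tile. I'll keep going.

```bash
python3 -m handwheel '[[[0.4,0,0.8],[0,0,0]],[[0.7,0,1.5],[0,0,0]],[[0.9,0,2.2],[0,0,0]],[[1,0,2.8],[0,0,0]],[[1,0,3.1],[0,0,0]]]'; python3 -m handwheel '[[[0,0,0.15],[0,0,0]],[[0,0,0.3],[0,0,0]],[[0,0,0.3],[0,0,0]]]';  python3 - <<'E'
from h import *
p=inF(ctrl.get_obs()['tool_pos']);print(p)
E
```

```text
t: 8.85
tool_pos: [0.6296, 0.041, 0.0553]
tool_rot: [-0.163, -3.136, -0.0]
contact_force: [-1.2, 0.1, 1.4]
opening: -0.0
grip_force: 0.8
t: 9.22
tool_pos: [0.6296, 0.041, 0.0542]
tool_rot: [-0.163, -3.135, 0.0]
contact_force: [-4.6, 1.0, 8.7]
opening: -0.0001
grip_force: 4.3
[0.004 0.    0.054]
```

```bash
python3 -m handwheel '[[[0,0,0.1],[0,0,0]],[[0,0,0.1],[0,0,0]],[[0,0,-0.5],[0,0,0]],[[0,0,-5],[0,0,0]],[[0,0,-11],[0,0,0]]]'; python3 -m handwheel '[[[0,0,-6],[0,0,0]],[[0,0,-9.6],[0,0,0]],[[0,0,-9.6],[0,0,0]]]' -1;  python3 - <<'E'
from h import *
o=ctrl.get_obs();print(o['q'],o['tool_pos'],tool([.614,-.238,.26]))
im=ctrl.get_image('top').astype(int)
B,G,R=im[...,0],im[...,1],im[...,2]
m=(R>190)&(G<150)&(B<90); m[:110]=0;m[200:]=0;m[:,:190]=0;m[:,270:]=0
ys,xs=np.nonzero(m);print(xs.mean(),ys.mean(),len(xs))
for th in (-.05,0,.05,.1,.2): print(th,pix('top',F(.072-.093*np.cos(th),0,.0545+.093*np.sin(th))), pix('scene',F(.072-.093*np.cos(th),0,.05+.093*np.sin(th))))
im=ctrl.get_image('scene')
cv2.imwrite('pics/s4.png',cv2.resize(im[130:290,120:360],None,fx=3.3,fy=3.3,interpolation=cv2.INTER_CUBIC))
E
```

```text
t: 9.85
tool_pos: [0.6283, 0.0411, 0.1613]
tool_rot: [-0.163, -3.132, -0.0]
contact_force: [0.6, 1.0, -0.2]
opening: 0.0001
grip_force: 0.0
t: 10.22
tool_pos: [0.632, 0.0409, 0.2638]
tool_rot: [0.163, 3.129, 0.0]
contact_force: [-0.4, 0.1, -0.8]
opening: 0.0541
grip_force: 0.0
[-0.053  0.05   1.562  0.     1.522 -1.52 ] [0.632 0.041 0.264] [ -1.095 -27.928   0.374]
226.25 167.75 28
-0.05 [[228.885 167.283]] [[219.557 223.696]]
0 [[228.727 167.143]] [[219.462 222.42 ]]
0.05 [[228.578 166.901]] [[219.3   221.066]]
0.1 [[228.438 166.555]] [[219.072 219.638]]
0.2 [[228.186 165.552]] [[218.416 216.571]]
```

View pics/s4.png

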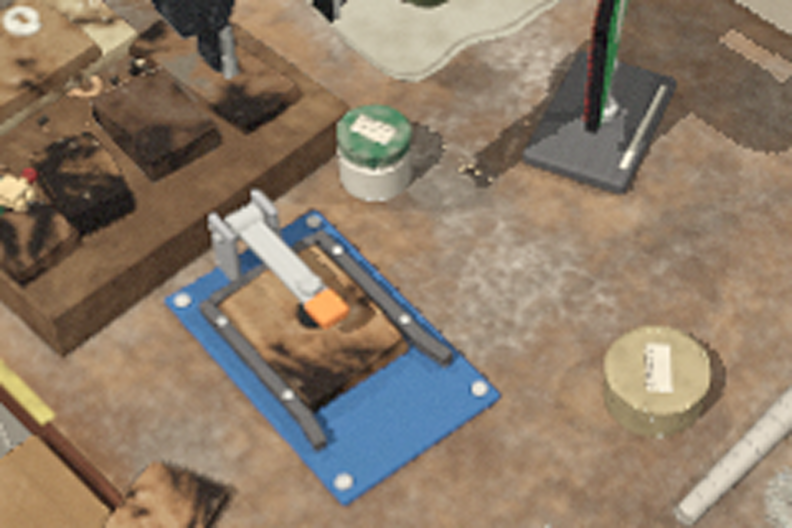

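The arm lies level with its pad on the tile, orange tip at (325,308) in the crop. Next is the sign: grip the panel from above on its axis and turn it with the wrist.

```bash
python3 -m handwheel '[[[-0.2,-5.5,0],[0,0,0.18]],[[-0.4,-11,0],[0,0,0.36]],[[-0.6,-17,0],[0,0,0.54]],[[-0.8,-23,0],[0,0,0.72]],[[-1.1,-28,0.4],[0,0,0.895]]]' -1; python3 -m handwheel '[[[0,0,0],[0,0,0]],[[0,0,0],[0,0,0]]]';  python3 - <<'E'
from h import *
o=ctrl.get_obs();print(o['q'],o['tool_pos'],o['opening'])
im=ctrl.get_image('wrist')
print(pix('wrist',[.614,-.238,.176]))
R=Rn.from_rotvec(o['tool_rot']).as_matrix();print(np.degrees(np.arctan2(R[1,1],R[0,1])))
cv2.imwrite('pics/w4.png',cv2.resize(im,None,fx=1.4,fy=1.4))
E
```

```text
t: 10.95
tool_pos: [0.6107, -0.2404, 0.2519]
tool_rot: [-1.512, -2.749, 0.0]
contact_force: [0.3, -0.2, 0.4]
opening: 0.0853
grip_force: 0.0
t: 11.2
tool_pos: [0.6113, -0.2379, 0.2525]
tool_rot: [-1.501, -2.755, -0.001]
contact_force: [0.2, 0.6, 0.5]
opening: 0.0856
grip_force: 0.0
[-0.485  0.116  1.511  0.001  1.519 -1.058] [ 0.611 -0.238  0.253] 0.08555349102853262
[[256.81  199.271]]
32.82207509866252
```

View pics/w4.png

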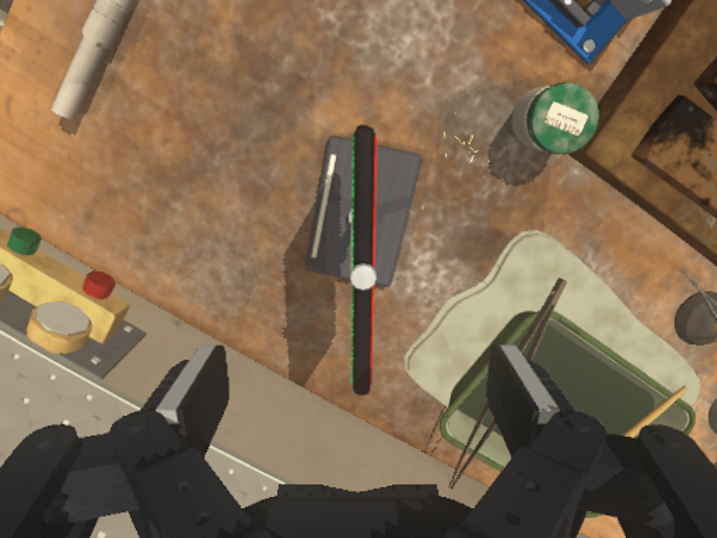

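The wrist view shows the panel edge-on, from (365,130) to (361,390), with the cap at (363,277) between the open fingers. The white front line is at (324,207) on the green side.

```bash
python3 - <<'E'
from h import *
f=lambda u,v,z: at('wrist',(u/1.4,v/1.4),z)
print('cap',f(363,277,.176),tool(f(363,277,.176)))
for n,a,b,z in (('line',(333,157),(315,257),.014),('e1',(332,137),(307,270),.014),('e2',(421,155),(392,285),.014),('panel',(365,130),(361,390),.17)):
    d=f(*b,z)-f(*a,z); print(n,(np.degrees(np.arctan2(d[1],d[0]))+90)%180)
E
```

```text
cap [ 0.615 -0.236  0.176] [-0.091  0.349  7.725]
line 21.637635789473848
e1 21.029596599743115
e2 22.246871739149512
panel 32.26282142534434
```

```bash
python3 -m handwheel '[[[-0.1,0.3,4],[0,0,0]],[[-0.1,0.3,8],[0,0,0]],[[-0.1,0.3,12],[0,0,0]],[[-0.1,0.3,12],[0,0,0]]]'; python3 -m handwheel '[[[0,0,0],[0,0,0]],[[0,0,0],[0,0,0]],[[0,0,0],[0,0,0]],[[0,0,0],[0,0,0]],[[0,0,0],[0,0,0]]]' 1 25
```

```text
t: 11.75
tool_pos: [0.6126, -0.2347, 0.1302]
tool_rot: [-1.497, -2.752, -0.0]
contact_force: [-0.2, -0.6, 0.1]
opening: 0.0853
grip_force: 0.0
t: 12.38
tool_pos: [0.615, -0.2385, 0.1361]
tool_rot: [1.505, 2.757, -0.002]
contact_force: [-3.4, -1.6, 4.4]
opening: 0.0116
grip_force: 24.3
```

```bash
for i in 1; do :; done; python3 -m handwheel '[[[0,0,0],[0,0,0.15]],[[0,0,0],[0,0,0.3]],[[0,0,0],[0,0,0.47]],[[0,0,0],[0,0,0.64]],[[0,0,0],[0,0,0.8]]]'; python3 -m handwheel '[[[0,0,0],[0,0,0.17]],[[0,0,0],[0,0,0.34]],[[0,0,0],[0,0,0.51]],[[0,0,0],[0,0,0.68]],[[0,0,0],[0,0,0.85]]]'; python3 -m handwheel '[[[0,0,0],[0,0,0.17]],[[0,0,0],[0,0,0.34]],[[0,0,0],[0,0,0.51]],[[0,0,0],[0,0,0.68]],[[0,0,0],[0,0,0.85]]]'
```

```text
t: 13.0
tool_pos: [0.6131, -0.2388, 0.136]
tool_rot: [-2.463, -1.946, 0.007]
contact_force: [-12.8, -0.8, 8.3]
opening: 0.0114
grip_force: 24.3
t: 13.62
tool_pos: [0.6116, -0.2375, 0.1359]
tool_rot: [-3.045, -0.757, 0.014]
contact_force: [-17.1, 3.2, 11.3]
opening: 0.0116
grip_force: 24.2
t: 14.25
tool_pos: [0.6115, -0.2356, 0.1358]
tool_rot: [-3.086, 0.565, 0.017]
contact_force: [-18.4, 8.9, 13.8]
opening: 0.012
grip_force: 24.3
```

```bash
python3 -m handwheel '[[[0,0,0],[0,0,0.17]],[[0,0,0],[0,0,0.34]],[[0,0,0],[0,0,0.51]],[[0,0,0],[0,0,0.68]],[[0,0,0],[0,0,0.844]]]'; python3 -m handwheel '[[[0,0,0],[0,0,0]],[[0,0,0],[0,0,0]]]'; python3 - <<'E'
from h import *
o=ctrl.get_obs();R=Rn.from_rotvec(o['tool_rot']).as_matrix();print(o['q'],np.degrees(np.arctan2(R[1,1],R[0,1])))
E
```

```text
t: 14.88
tool_pos: [0.6128, -0.2343, 0.1359]
tool_rot: [-2.586, 1.78, 0.016]
contact_force: [-12.6, 13.2, 12.3]
opening: 0.0115
grip_force: 24.6
t: 15.12
tool_pos: [0.6128, -0.2343, 0.1359]
tool_rot: [-2.591, 1.773, 0.016]
contact_force: [-13.9, 12.6, 12.6]
opening: 0.0117
grip_force: 24.6
[-0.48   0.203  1.612  0.003  1.336  2.29 ] -158.77386886784413
```

```bash
python3 -m handwheel '[[[0,0,0],[0,0,0]],[[0,0,0],[0,0,0]],[[0,0,0],[0,0,0]],[[0,0,0],[0,0,0]]]' -1; python3 -m handwheel '[[[0,0,-3],[0,0,0]],[[0,0,-8],[0,0,0]],[[0,0,-12],[0,0,0]],[[0,0,-12],[0,0,0]],[[0,0,-12],[0,0,0]]]'; python3 - <<'E'
from h import *
o=ctrl.get_obs();R=Rn.from_rotvec(o['tool_rot']).as_matrix();print(np.degrees(np.arctan2(R[1,1],R[0,1])))
cv2.imwrite('pics/w5.png',cv2.resize(ctrl.get_image('wrist'),None,fx=1.4,fy=1.4))
E
```

```text
t: 15.62
tool_pos: [0.6151, -0.238, 0.1348]
tool_rot: [-2.592, 1.776, 0.0]
contact_force: [-0.8, -0.0, 0.3]
opening: 0.0823
grip_force: 0.0
t: 16.25
tool_pos: [0.6148, -0.2378, 0.2541]
tool_rot: [2.592, -1.776, -0.002]
contact_force: [0.8, 0.1, -1.1]
opening: 0.0855
grip_force: 0.0
-158.83070978872902
```

View pics/w5.png

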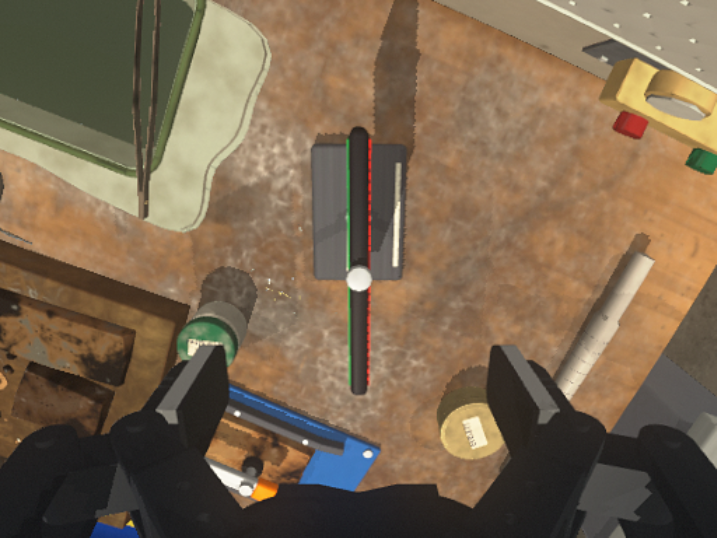

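The panel at (358,260) is parallel to the base, with red on the side of the white front line (398,215). The robot is clear, so I'll hand in.

```bash
python3 -c "
from station import ctrl
print(ctrl.finish_job())"
```

```text
the job is handed in; nothing more can be done
None
```

I've handed in the job: the tile is against the rear stop, the hold-down arm is level on it, and the sign shows red to the front, square to its base as far as the last wrist picture shows; the tin and jar were not touched, and no verdict came back.

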